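# Hold the new handle on the bun-warmer door

## Robot

A 7-joint arm with a two-finger parallel gripper is mounted at the origin on the work surface. World frame = base frame: x ahead of the robot, y to its left, z up, the work surface at z = 0. Lengths are in m, angles in rad, forces in N, time in s.
With the tool pointing down it reaches from about 0.425 to 0.975 m from the base axis. Payload 16.7 kg.
Tool frame: the origin (TCP) lies midway between the tips of the shut fingers; the grasp point (between the pads) lies 19 mm behind it; z points along the fingers, y is the direction in which the jaws open and shut (so a half turn about z gives the same grasp; the last joint's range is limited). The gripper opens to 85 mm and grips with 20 to 120 N. Pads are 22 mm wide; open, the fingers measure 114 mm over their backs; the gripper's body (76 mm by 85 mm) begins 54 mm behind the grasp point. The pads swing forward as they close: fully open they stand 13 mm farther back than shut.
Start: joints at [-1.373, 0.426, 0.074, 1.606, -0.034, 1.111, -0.067], TCP at [0.23, 0.635, 0.231] pointing down, gripper open.
Joint ranges: [-2.85, 2.85], [-0.5, 2.14], [-1.23, 1.37], [0.21, 2.46], [-1.02, 4.16], [0.16, 2.05], [-2.73, 2.73]. Speed limits (rad/s): [1.89, 1.89, 2.39, 2.39, 3.01, 3.01, 3.01].

## Interface

Orientations are given as a rotation vector (axis times angle).
In Python, from plant import status, cams, job_done gives the robot as it stands.
- The arm moves only by the tool drive_tool, never from a script. Its argument "motion" is a list of rows, each a list of 3 entries, a list of its own where there are three numbers: the turn, a rotation vector about the tool's x, y, z in degrees, then the shift along the tool's x, y, z in mm, then the opening, from -1 (shut) to 1 (fully open), so that 0 is half open. A call has 1 to 12 rows; each row shifts and turns the commanded pose from where the row before left it, along the tool's axes as they then stand; what a row does not reach is not made up. A row lasts 1/10 s, in which the tool goes at most 50 mm and 8.59 degrees, less where a joint would pass 70% of its speed; a pose out of reach is approached as far as the arm can. A call with a gripper value outside its range is refused whole. The fingers move at their own pace and stop on an object; "newtons" is the grip in N (left out, the last holds). Time passes only in rows, so rows that do not move let the fingers close. It gives the time, the measured TCP pose, the force and the opening at its end, in the units of the state.
- status.get_state(): the state, without advancing time (a new reading comes with each control period).
- cams.capture(name): name is "side" or "top" or "wrist"; returns a dict with "image" (420x560x3 uint8, blue, green, red), "camera_matrix" (3x3 intrinsics, pixels), "xyz" and "attitude" of the camera in the world. Camera axes: x right, y down, z forward; pixel columns grow to the right and rows downward; lengths in m; the calibration is good to about 2 mm. The wrist camera is an equidistant fisheye: a pixel r from the principal point sees the ray r / f radians off the axis. A picture is of the moment at which its call begins. There is no depth.
- job_done(): hands the job in, once; it reports no verdict.
Trained networks look in a picture, given as the dict that the camera call returned (one of the last four; its "shot" number tells which), for a name from the list of things; names that differ only in an ending like _2 or _b are one class to them, and where a whole thing is asked for, a point or a joint stands for the part that bears it (a point fixed in the world has none). Each returns a list of dicts, best first, with "confidence" (0 to 1); they miss things now and then, are a little off and sometimes report something else, mostly with a low value. They report only what shows in the picture. A call takes as long as a camera call. They do not tell look-alikes from the thing itself.
- cams.spot_in(picture, target): "pixel" ([column, row] in pixels, amid what is visible of it).
The state is a dict: "t": time; "qpos": joint angles; "dq": joint speeds; "tau": joint torques, N m; "position": TCP position; "tool_rot": TCP orientation; "ft_force": force on the tool from outside, world axes, zero at the start; "ft_torque": the same for the moment, N m; "width": finger opening in m.
Only numpy, scipy, OpenCV 4.12 (cv2) and the standard library are available. Lean on these libraries where they do the work, as an engineer would, in place of code of your own. Each camera call takes 0.05 s, during which the arm holds its last target. There are 200 camera calls.

## Task

The handle has come off the bun-warming cabinet and its door hangs part open: push the door up shut first, then pick up the new red handle and hold it upright with its steel back plate flat on the grey patch with the yellow border on the door. Press the door gently onto its springy seal through the handle alone, with a steady push of about 10 newtons and never more than 30, for at least three seconds while the baker gets ready to screw it on, and finish still holding and pressing. Leave everything else on the bench as it stands.

Things in the scene. Friction and masses are not known exactly. Their poses are not given: they have to be found in the camera images.
- door_mount (a point): Middle of the patch for the handle on the door's outer face: grey, 60 mm wide, 48 mm high, yellow border, two dark screw holes. It lies 135 mm up the door from the hinge line, half-way along its width, 14 mm out. Axes turn with the door: when upright x points level into the cabinet (the way to press), y along the hinge line, z up.
- door_edge (a point): Middle of the door's free upper edge, 180 mm from the hinge line, half-way through its thickness. Axes as door_mount. The door is a white panel 280 mm wide, 180 mm high and 14 mm thick, with a window in its lower half.
- door_hinge (a point): Middle of the door's hinge line: lower edge of the door's inner face, 30 mm above the bench, 10 mm before the cabinet's front. Its axes turn with the door. The springy seal is a level black rubber bar behind the door, 165 mm above this line.
- door (a joint): Angle of the white door (rad): 0 upright, growing as it swings out and down. It begins part open, weighs 0.35 kg, stays where it is left (hinge friction 0.32 N m) and is pushed up from outside near its upper edge. At about 0.04 it meets the seal; from there each newton on the patch moves the patch in by 0.6 mm, after 2 to 3 N for the hinge friction, so 10 N leaves it near 0.0.
- cabinet: Bun-warming cabinet of stainless steel, fixed to the bench: 240 mm deep (x), 300 mm wide (y), 220 mm high, with a low cowl (12 mm high) on its top starting 125 mm behind the front. Origin at the centre of its underside, x points from the front to the back, z up. Its front with the door looks towards its own -x.
- handle_grip (a point): New handle, loose, standing on its lower edge, 110 to 225 g: red grip block 28 mm wide (y), 55 deep (x), 46 high, with a steel back plate 60 wide (y), 5 thick, 50 high at its +x end. Point: in the red block, 25 mm above its underside, midway across, 38 mm before the plate's outer face; a place to take it across the 28 mm from above. x points to the plate, z up.
- handle_face (a point): Centre of the outer face of the handle's steel back plate, the face that goes on the door: 38 mm along x from handle_grip, at the same height. Axes as handle_grip.
- handle: The whole new handle. Origin at the centre of its underside, 30 mm from the back plate's outer face; axes as handle_grip.
- table: The stainless steel bench, top at height 0.
- pot: Bystander: steel beaker, 76 mm across, 85 mm high. Origin at the centre of its underside.
- jar: Bystander: amber jar with white lid, 64 mm across, 90 mm high. Origin at the centre of its underside.
- brush: Bystander: pastry brush, 200 mm long, lying on the bench. Origin under its middle.
- bottle: Bystander: white squeeze bottle with red cap, 60 mm across, 170 mm high. Origin at the centre of its underside.
- cutter: Bystander: steel ring-shaped pastry cutter, 60 mm across, 35 mm high. Origin at the centre of its underside.
- shaker: Bystander: blue sugar shaker, 50 mm across, 80 mm high. Origin at the centre of its underside.
Things that resemble listed ones, but are neither listed nor needed, are in the scene too. What is meant by the handle is not green, and is the larger of those in its own colour.

How it is judged:
By the outcome, as a careful person would: the job done as asked, in the order asked, and still so for the second after the job is handed in, while the arm keeps its last pose, push and grip.
It also fails if it takes over 64 s, if anything falls off the work surface, if the arm or the gripper's body presses on something with over 40 N, if the wrist force passes 120 N, or if a joint passes its speed limit or range.

## Working session

There is one attempt and no reset: what is moved stays moved. The work goes in short steps, Python scripts to look and compute and a tool call to move; the robot and the scene stay as the last step left them, time stands still between calls to the robot, and variables do not carry over. Pictures are saved under pics/ and viewed, about 8 in all and at most 12, crops included, and the job is handed in when it is done.

Besides the shell and the picture viewer there is one more tool, called after ">>>" as a command line: name --argument value ..., lists and objects as JSON in quotes. drive_tool: Moves the arm, as the interface text tells. Its arguments: {"type":"object","properties":{"motion":{"type":"array","items":{"type":"array"}},"newtons":{"type":"number"}},"required":["motion"]}

```bash
mkdir -p pics; ls; cat > h.py <<'E'
import numpy as np,cv2
from scipy.spatial.transform import Rotation as R
from plant import status,cams
def rot(a):
    a=np.array(a,float)
    return a if a.shape==(3,3) else R.from_rotvec(a).as_matrix()
def ray(p,px):
    K=np.array(p['camera_matrix']);v=np.array([(px[0]-K[0,2])/K[0,0],(px[1]-K[1,2])/K[1,1]])
    if p.get('_w'):
        r=np.linalg.norm(v);d=np.r_[v/r*np.sin(r),np.cos(r)] if r>0 else np.array([0,0,1.])
    else: d=np.r_[v,1]
    return np.array(p['xyz']),rot(p['attitude'])@(d/np.linalg.norm(d))
def atz(p,px,z):
    o,d=ray(p,px);return o+d*(z-o[2])/d[2]
def proj(p,X):
    K=np.array(p['camera_matrix']);c=rot(p['attitude']).T@(np.array(X)-np.array(p['xyz']))
    if p.get('_w'):
        t=np.arctan2(np.hypot(c[0],c[1]),c[2]);v=c[:2]/np.hypot(c[0],c[1])*t
    else: v=c[:2]/c[2]
    return np.array([K[0,0]*v[0]+K[0,2],K[1,1]*v[1]+K[1,2]])
def tri(a,pa,b,pb):
    o1,d1=ray(a,pa);o2,d2=ray(b,pb)
    s=np.linalg.lstsq(np.c_[d1,-d2],o2-o1,rcond=None)[0]
    x,y=o1+s[0]*d1,o2+s[1]*d2
    return (x+y)/2,np.linalg.norm(x-y)
def cap(n):
    p=cams.capture(n)
    if n=='wrist':p['_w']=1
    return p
E
python3 - <<'E'
from h import *
s=status.get_state();print(s)
T,S=cap('top'),cap('side')
for n,p in(('top',T),('side',S)):
    cv2.imwrite(f'pics/{n}0.png',p['image']);print(n,p['xyz'],p['attitude'],p['camera_matrix'])
    for t in ['door_mount','door_edge','door_hinge','cabinet','handle_grip','handle_face','handle','pot','jar','brush','bottle','cutter','shaker']:
        print(n,t,[(np.round(d['pixel']).tolist(),round(d['confidence'],2)) for d in cams.spot_in({k:v for k,v in p.items() if k!='_w'},t)][:4])
E
```

```text
pics
{'t': 0.0, 'qpos': array([-1.37249908,  0.42673168,  0.07385265,  1.60662945, -0.03410014,
        1.11079616, -0.06714988]), 'dq': array([-1.40250082e-03,  3.61127196e-04, -1.04690590e-03, -2.83111708e-04,
        7.23441157e-04,  8.98662658e-06, -4.10415125e-05]), 'tau': array([-2.69774739e-05, -9.49854541e+01,  3.76065686e+00, -4.63479996e+01,
        1.92139414e-02,  1.02182158e-02,  4.36124583e-05]), 'position': array([0.22994545, 0.63418026, 0.23060096]), 'tool_rot': array([-5.43676584e-01, -3.09405941e+00,  2.03996458e-03]), 'ft_force': array([-0.0950766 ,  0.01103435, -0.16459963]), 'ft_torque': array([-0.01698747, -0.03647752,  0.03326146]), 'width': 0.08511776439016203}
top [0.30241491 0.0476653  1.40053647] [-2.17188063  2.11506998 -0.16947497] [[507.34790016   0.         271.23036505]
 [  0.         507.34790016 203.5204538 ]
 [  0.           0.           1.        ]]
top door_mount [([349.0, 186.0], 0.64), ([204.0, 277.0], 0.6)]
top door_edge [([349.0, 189.0], 0.75)]
top door_hinge [([347.0, 185.0], 0.96)]
top cabinet [([406.0, 222.0], 0.76)]
top handle_grip [([175.
[... 712 characters left out ...]
.        ]]
side door_mount [([219.0, 186.0], 0.81)]
side door_edge [([220.0, 189.0], 0.96), ([288.0, 341.0], 0.2)]
side door_hinge [([213.0, 187.0], 0.71)]
side cabinet [([218.0, 144.0], 0.97)]
side handle_grip [([387.0, 315.0], 0.91), ([398.0, 278.0], 0.87), ([345.0, 291.0], 0.76)]
side handle_face [([383.0, 319.0], 0.77), ([396.0, 276.0], 0.65), ([347.0, 292.0], 0.61)]
side handle [([349.0, 293.0], 0.83), ([384.0, 316.0], 0.82), ([396.0, 277.0], 0.75)]
side pot [([280.0, 271.0], 0.56)]
side jar [([329.0, 243.0], 0.74)]
side brush []
side bottle [([345.0, 363.0], 0.59), ([349.0, 290.0], 0.22), ([299.0, 249.0], 0.22)]
side cutter [([286.0, 330.0], 0.59)]
side shaker [([377.0, 233.0], 0.68)]
```

```bash
python3 - <<'E'
import cv2,numpy as np
t=cv2.imread('pics/top0.png');s=cv2.imread('pics/side0.png')
a=cv2.resize(t[110:300,90:290],(600,570),interpolation=cv2.INTER_CUBIC)
cv2.imwrite('pics/handles0.png',a)
E
```

```text
(no output)
```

View pics/top0.png

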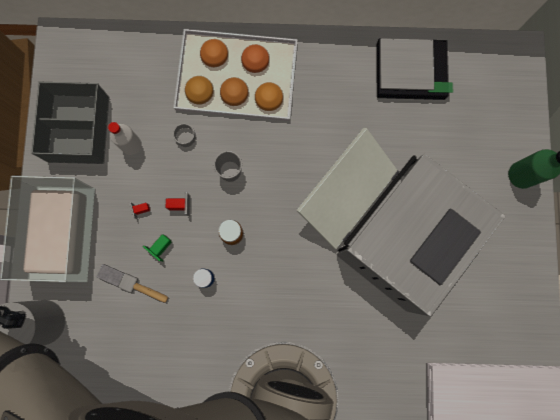

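View pics/side0.png

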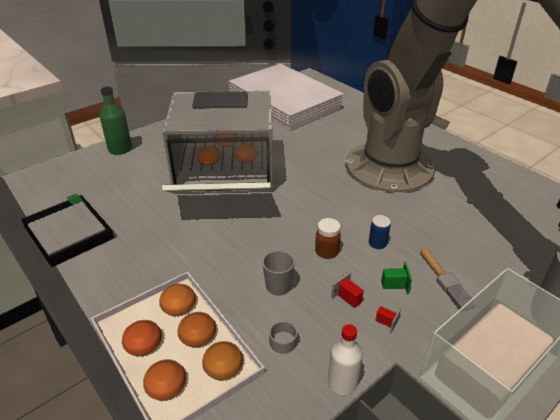

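View pics/handles0.png

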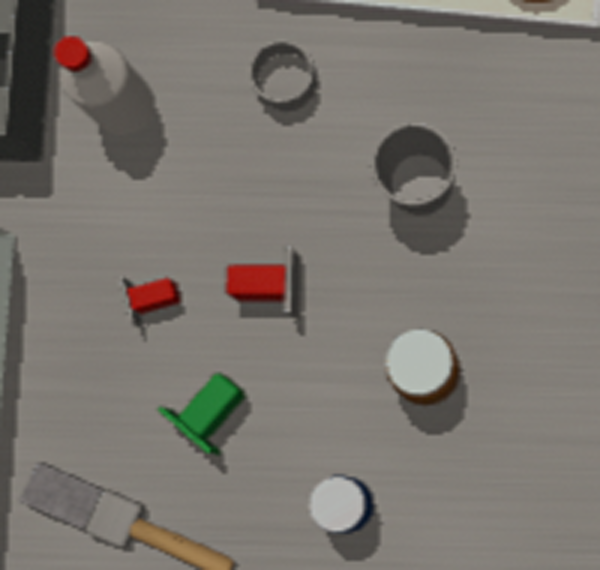

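The candidates for the handle, by top-camera pixel, are small red (141,208), larger red (176,204) and green (158,244). The larger red one fits, because it isn't green and is the bigger of the two reds; the enlarged crop confirms this. Next I need the cabinet and door corners.

```bash
python3 - <<'E'
import cv2,numpy as np
t=cv2.imread('pics/top0.png');s=cv2.imread('pics/side0.png')
a=cv2.resize(t[120:320,285:515],None,fx=3.4,fy=3,interpolation=cv2.INTER_CUBIC)
a=cv2.resize(t[120:320,285:515],None,fx=3,fy=3,interpolation=cv2.INTER_CUBIC)
cv2.imwrite('pics/cabtop.png',cv2.convertScaleAbs(a,alpha=1.3))
b=cv2.resize(s[80:210,150:290],None,fx=4,fy=4,interpolation=cv2.INTER_CUBIC)
cv2.imwrite('pics/cabside.png',b)
E
```

```text
(no output)
```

View pics/cabtop.png

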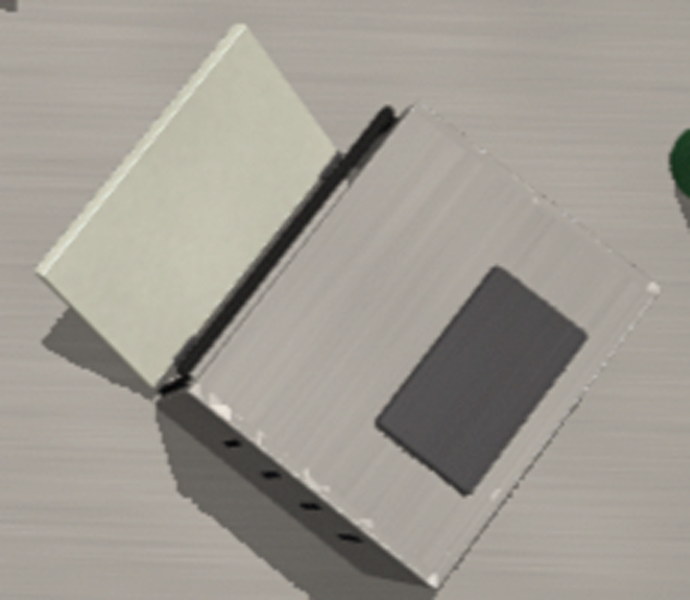

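View pics/cabside.png

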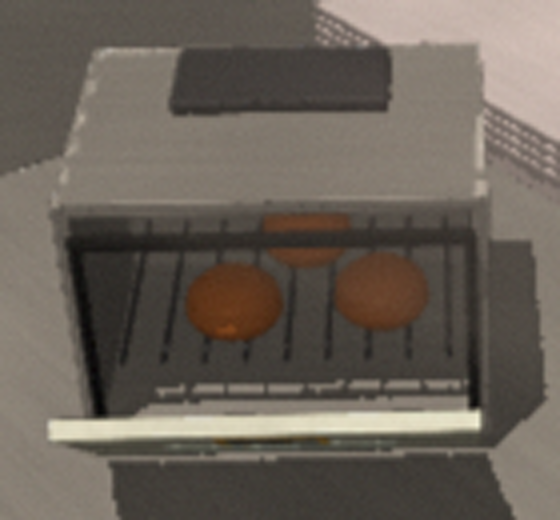

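The top crop shows the cabinet roof corners at (423,155), (347,249), (431,316) and (504,216), and the door's outer upper edge from (298,210) to (364,128). The side crop shows the door edge from (162,190) to (270,188), with the seal bar behind it.

```bash
cat > fit.py <<'E'
from h import *
from scipy.optimize import least_squares
T,S=cap('top'),cap('side')
def Z(a):return np.array([[np.cos(a),-np.sin(a),0],[np.sin(a),np.cos(a),0],[0,0,1]])
def cab(p,l):return np.r_[p[:2],0]+Z(p[2])@np.array(l)
def door(p,u,y,out): # u up from hinge, out from inner face
    a=p[3];h=np.array([-.13,0,.03])
    return cab(p,h+np.array([-u*np.sin(a)-out*np.cos(a),y,u*np.cos(a)-out*np.sin(a)]))
obs=[]
# far(+/-y) sign: front looks to -x
top=[((347.3,249.3),-.12,-.15),((423.3,154.7),-.12,.15),((504,216),.12,.15),((430.7,316),.12,-.15)]
side=[((271.7,131.3),-.12,-.15),((163,131.3),-.12,.15),((174.3,91.7),.12,.15),((270.5,91.3),.12,-.15)]
dt=[((298.3,210),-.14),((364.3,128.3),.14)]
ds=[((270,187.5),-.14),((162.5,190),.14)]
def res(p):
    r=[]
    for c,o,d in((T,top,dt),(S,side,ds)):
        for px,x,y in o:r+=list(proj(c,cab(p,[x,y,.22]))-px)
        for px,y in d:r+=list(proj(c,door(p,.18,y,.014))-px)
    return r
if __name__=='__main__':
    c=[atz(T,px,.22) for px,_,_ in top];print(np.round(c,3))
    m=np.mean(c,0);yaw=np.arctan2(*((c[1]-c[0])[:2]))*-1
    s=min((least_squares(res,[m[0],m[1],yaw+k,1.0]) for k in(0,np.pi)),key=lambda s:s.cost)
    p=s.x;print(p,np.round(s.fun.reshape(-1,2),1).tolist())
    print('edge outer',door(p,.18,0,.014),'mount now',door(p,.135,0,.014));q=p.copy();q[3]=0;print('mount shut',door(q,.135,0,.014),'hinge',door(q,0,0,0),'xdir',Z(p[2])[:,0])
    np.save('p.npy',p)
    f=lambda x,y:(90+x/3,110+y/3)
    for n,q in(('blk TL',(227,265)),('blk TR',(285,265)),('blk BR',(285,300)),('blk BL',(227,300))):print(n,atz(T,f(*q),.046))
    for n,q in(('pl T',(292,247)),('pl B',(297,320))):print(n,atz(T,f(*q),.05))
    for n,px,z in(('pot',(228,164),.085),('jar',(229,231),.09),('shaker',(206,279),.08),('cutter',(185,134),.035),('bottle',(115,128),.17),('smallred',(141,208),.03),('green',(158,244),.04),('tray',(176,115),0.02),('tray2',(290,119),.02)):print(n,atz(T,px,z).round(3))
    print(rot(status.get_state()['tool_rot']).round(3))
E
python3 fit.py
```

```text
[[ 0.382 -0.135  0.22 ]
 [ 0.613 -0.316  0.22 ]
 [ 0.47  -0.503  0.22 ]
 [ 0.235 -0.326  0.22 ]]
[ 0.42523048 -0.32048642 -2.23193472  0.85526046] [[-0.5, 0.7], [0.7, -1.7], [1.7, 0.1], [-1.1, 0.9], [-2.6, -0.3], [-0.4, -1.5], [0.8, -2.4], [-0.6, -0.5], [-0.6, -0.1], [-0.1, -1.1], [0.6, -0.9], [-0.4, -1.0]]
edge outer [ 0.59410804 -0.10340077  0.13751757] mount now [ 0.57325399 -0.13020786  0.10799658]
mount shut [ 0.51364875 -0.20682812  0.165     ] hinge [ 0.50505253 -0.21787823  0.03      ] xdir [-0.61401578 -0.78929375  0.        ]
blk TL [0.51834816 0.32991037 0.046     ]
blk TR [0.51976067 0.27774409 0.046     ]
blk BR [0.48794901 0.27609068 0.046     ]
blk BL [0.48654937 0.32807262 0.046     ]
pl T [0.5356896  0.27162649 0.05      ]
pl B [0.4696647  0.26377464 0.05      ]
pot [0.609 0.162 0.085]
jar [0.43  0.152 0.09 ]
shaker [0.306 0.207 0.08 ]
cutter [0.703 0.289 0.035]
bottle [0.674 0.441 0.17 ]
smallred [0.492 0.399 0.03 ]
green [0.395 0.344 0.04 ]
tray [0.762 0.32  0.02 ]
tray2 [ 0.759 -0.002  0.02 ]
[[-0.94   0.341 -0.   ]
 [ 0.341  0.94  -0.   ]
 [ 0.    -0.    -1.   ]]
```

```bash
cat > go.py <<'E'
from h import *
# usage: go.py x y z heading_deg(tool x) : prints shift in present tool axes (mm) and turn about tool z (deg)
import sys
def plan(x,hd=None):
    s=status.get_state();M=rot(s['tool_rot']);dl=np.array(x)-s['position']
    out=['t %.1f pos %s F %s w %.4f'%(s['t'],s['position'].round(4),s['ft_force'].round(1),s['width'])]
    h=np.degrees(np.arctan2(M[1,0],M[0,0]))
    out.append('tool shift now %s'%(M.T@dl*1e3).round(1))
    if hd is not None:
        Mt=np.c_[[np.cos(np.radians(hd)),np.sin(np.radians(hd)),0],[np.sin(np.radians(hd)),-np.cos(np.radians(hd)),0],[0,0,-1]]
        out.append('turn(tool rotvec deg) %s then shift %s'%(np.degrees(R.from_matrix(M.T@Mt).as_rotvec()).round(1),(Mt.T@dl*1e3).round(1)))
    print('\n'.join(out))
if __name__=='__main__':
    a=list(map(float,sys.argv[1:]));plan(a[:3],a[3] if len(a)>3 else None)
E
python3 - <<'E'
from h import *
W=cap('wrist');s=status.get_state();M=rot(s['tool_rot'])
print('cam in tool',M.T@(np.array(W['xyz'])-s['position']),'axes',(M.T@rot(W['attitude'])).round(2),W['camera_matrix'])
E
python3 go.py .633 -.055 .231 52
```

```text
cam in tool [ 7.60031551e-02 -1.02225629e-04 -1.41766344e-01] axes [[-0.   -0.96 -0.3 ]
 [ 1.   -0.   -0.  ]
 [ 0.   -0.3   0.96]] [[325.1922621    0.         282.64601902]
 [  0.         325.1922621  216.09982252]
 [  0.           0.           1.        ]]
t 1.6 pos [0.2301 0.6346 0.2313] F [1.3 0.2 0.6] w 0.0854
tool shift now [-6.138e+02 -5.109e+02  3.000e-01]
turn(tool rotvec deg) [ -0.   -0.  108.1] then shift [-2.953e+02  7.420e+02  3.000e-01]
```

>>> drive_tool --motion '[[[0, 0, 0], [-38, -32, 0], -1], [[0, 0, 0], [-38, -32, 0], -1], [[0, 0, 0], [-38, -32, 0], -1], [[0, 0, 0], [-38, -32, 0], -1], [[0, 0, 0], [-38, -32, 0], -1], [[0, 0, 0], [-38, -32, 0], -1], [[0, 0, 0], [-38, -32, 0], -1], [[0, 0, 0], [-38, -32, 0], -1], [[0, 0, 0], [-38, -32, 0], -1], [[0, 0, 0], [-38, -32, 0], -1], [[0, 0, 0], [-38, -32, 0], -1], [[0, 0, 0], [-38, -32, 0], -1]]' --newtons 30

```text
t: 2.75
position: [0.5286, 0.1163, 0.2317]
tool_rot: [0.543, 3.094, 0.001]
ft_force: [0.3, 1.5, -0.1]
width: 0.0001
```

>>> drive_tool --motion '[[[0, 0, 8.5], [0, 0, 0], -1], [[0, 0, 8.5], [0, 0, 0], -1], [[0, 0, 8.5], [0, 0, 0], -1], [[0, 0, 8.5], [0, 0, 0], -1], [[0, 0, 8.5], [0, 0, 0], -1], [[0, 0, 8.5], [0, 0, 0], -1], [[0, 0, 8.5], [0, 0, 0], -1], [[0, 0, 8.5], [0, 0, 0], -1], [[0, 0, 8.5], [0, 0, 0], -1], [[0, 0, 8.5], [0, 0, 0], -1], [[0, 0, 8.5], [0, 0, 0], -1], [[0, 0, 8.5], [0, 0, 0], -1]]'

```text
t: 3.95
position: [0.5279, 0.1181, 0.2315]
tool_rot: [-2.751, -1.516, -0.0]
ft_force: [0.3, 0.2, 0.4]
width: -0.0001
```

```bash
python3 go.py .633 -.055 .115 52
```

```text
t 4.0 pos [0.5279 0.1181 0.2315] F [0.3 0.2 0.4] w -0.0001
tool shift now [-90.3 181.3 116.5]
turn(tool rotvec deg) [ 0.  -0.   5.7] then shift [-71.7 189.4 116.5]
```

>>> drive_tool --motion '[[[0, 0, 5.7], [0, 0, 0], -1], [[0, 0, 0], [-14, 38, 0], -1], [[0, 0, 0], [-14, 38, 0], -1], [[0, 0, 0], [-14, 38, 0], -1], [[0, 0, 0], [-14, 38, 0], -1], [[0, 0, 0], [-15, 38, 0], -1], [[0, 0, 0], [0, 0, 40], -1], [[0, 0, 0], [0, 0, 40], -1], [[0, 0, 0], [0, 0, 36], -1], [[0, 0, 0], [0, 0, 0], -1]]'

```text
t: 4.95
position: [0.6324, -0.0538, 0.1112]
tool_rot: [-2.817, -1.385, 0.01]
ft_force: [-0.8, -0.1, -0.1]
width: 0.0006
```

```bash
python3 - <<'E'
from h import *
from go import plan
plan([.633,-.055,.115],52)
p=np.load('p.npy')
S=cap('side');a=cv2.resize(S['image'][60:260,120:340],None,fx=2.5,fy=2.5,interpolation=cv2.INTER_CUBIC);cv2.imwrite('pics/pre.png',a)
# required motion along -x(tool) and z for contact at corner: 
for a in [p[3],.7,.55,.4,.3,.2,.1,.05,.03,0]:
    print(round(a,2),'out mm',round(1e3*(.18*np.sin(a)+.014*np.cos(a)),1),'z',round(30+1e3*(.18*np.cos(a)-.014*np.sin(a)),1))
import numpy as np
s=status.get_state();d=np.array([-.614,-.7893]);h=np.array([.50505,-.21788])
print('tcp out from hinge mm',-(s['position'][:2]-h)@d*1e3)
E
```

```text
t 5.0 pos [ 0.6324 -0.0538  0.1112] F [-0.8 -0.1 -0.1] w 0.0006
tool shift now [-0.6  1.2 -3.8]
turn(tool rotvec deg) [-0.3  0.3  0.4] then shift [-0.6  1.2 -3.8]
0.86 out mm 145.0 z 137.5
0.7 out mm 126.7 z 158.7
0.55 out mm 106.0 z 176.1
0.4 out mm 83.0 z 190.3
0.3 out mm 66.6 z 197.8
0.2 out mm 49.5 z 203.6
0.1 out mm 31.9 z 207.7
0.05 out mm 23.0 z 209.1
0.03 out mm 19.4 z 209.5
0 out mm 14.0 z 210.0
tcp out from hinge mm 208.30492284716652
```

View pics/pre.png

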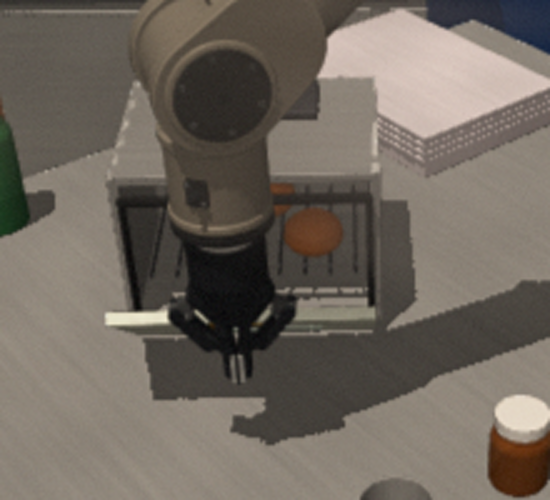

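>>> drive_tool --motion '[[[0, 0, 0], [-20, 0, 0], -1], [[0, 0, 0], [-20, 0, 0], -1], [[0, 0, 0], [-10, 0, -2], -1], [[0, 0, 0], [-10, 0, -8], -1], [[0, 0, 0], [-10, 0, -11], -1], [[0, 0, 0], [-10, 0, -10], -1], [[0, 0, 0], [-10, 0, -8], -1], [[0, 0, 0], [-10, 0, -8], -1], [[0, 0, 0], [-10, 0, -6], -1], [[0, 0, 0], [-10, 0, -6], -1]]'

```text
t: 6.0
position: [0.562, -0.1496, 0.1757]
tool_rot: [2.819, 1.386, 0.003]
ft_force: [3.9, 2.1, 0.8]
width: -0.0002
```

>>> drive_tool --motion '[[[0, 0, 0], [-10, 0, -3], -1], [[0, 0, 0], [-10, 0, -3], -1], [[0, 0, 0], [-10, 0, -2], -1], [[0, 0, 0], [-8, 0, -1], -1], [[0, 0, 0], [-6, 0, 0], -1], [[0, 0, 0], [-4, 0, 0], -1], [[0, 0, 0], [-2, 0, 0], -1], [[0, 0, 0], [0, 0, 0], -1], [[0, 0, 0], [0, 0, 0], -1]]'

```text
t: 6.9
position: [0.531, -0.1888, 0.1831]
tool_rot: [-2.819, -1.386, 0.001]
ft_force: [0.7, -0.0, -0.3]
width: -0.0
```

>>> drive_tool --motion '[[[0, 0, 0], [-3, 0, 0], -1], [[0, 0, 0], [-3, 0, 0], -1], [[0, 0, 0], [-3, 0, 0], -1], [[0, 0, 0], [-2, 0, 0], -1], [[0, 0, 0], [0, 0, 0], -1]]'

```text
t: 7.4
position: [0.5244, -0.1976, 0.1834]
tool_rot: [-2.819, -1.386, -0.0]
ft_force: [2.0, 1.7, 2.1]
width: 0.0
```

```bash
python3 - <<'E'
from h import *
T=cap('top');a=cv2.resize(T['image'][110:310,290:515],None,fx=3,fy=3,interpolation=cv2.INTER_CUBIC);cv2.imwrite('pics/push.png',a)
p=np.load('p.npy')
from fit import door
for a in(0,.05,.1):
  p[3]=a;print(a,[((proj(T,door(p,.18,y,.014))-[290,110])*3).round() for y in(-.14,.14)])
E
```

```text
0 [array([152., 391.]), array([367., 123.])]
0.05 [array([143., 384.]), array([358., 116.])]
0.1 [array([134., 377.]), array([348., 110.])]
```

View pics/push.png

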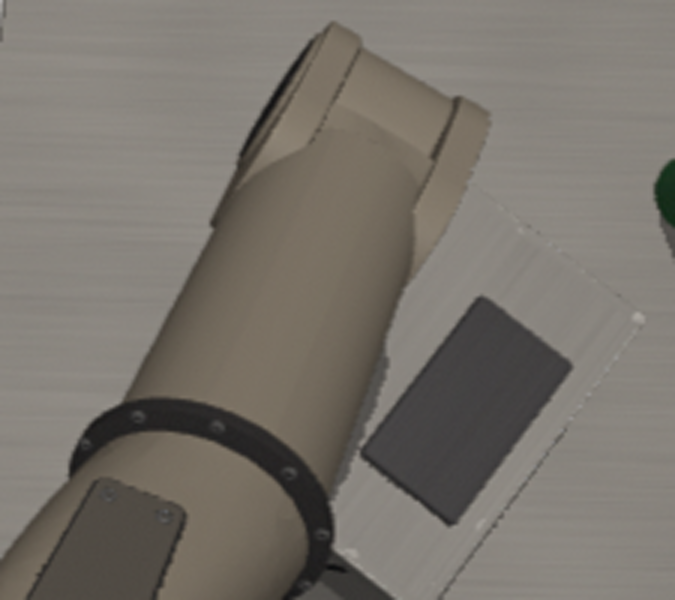

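>>> drive_tool --motion '[[[0, 0, 0], [-2, 0, 0], -1], [[0, 0, 0], [-2, 0, 0], -1], [[0, 0, 0], [0, 0, 0], -1], [[0, 0, 0], [0, 0, 0], -1]]'

```text
t: 7.95
position: [0.5225, -0.2002, 0.1835]
tool_rot: [-2.819, -1.387, -0.001]
ft_force: [3.0, 5.4, 4.3]
width: -0.0001
```

>>> drive_tool --motion '[[[0, 0, 0], [10, 0, 0], -1], [[0, 0, 0], [40, 0, 0], -1], [[0, 0, 0], [40, 0, 0], 1], [[0, 0, 0], [10, 0, -40], 1], [[0, 0, 0], [0, 0, -20], 1], [[0, 0, -8.4], [0, 0, 0], 1], [[0, 0, -8.4], [0, 0, 0], 1], [[0, 0, -8.4], [0, 0, 0], 1], [[0, 0, -8.4], [0, 0, 0], 1], [[0, 0, -8.4], [0, 0, 0], 1]]'

```text
t: 8.95
position: [0.583, -0.1213, 0.243]
tool_rot: [-2.128, -2.311, 0.001]
ft_force: [-0.6, -0.6, 0.2]
width: 0.0854
```

```bash
python3 go.py .504 .306 .16 94
```

```text
t 8.9 pos [ 0.583  -0.1213  0.243 ] F [-0.6 -0.6  0.2] w 0.0854
tool shift now [432.4 -43.5  82.8]
turn(tool rotvec deg) [-0.   0.   0.7] then shift [431.8 -49.   83. ]
```

>>> drive_tool --motion '[[[0, 0, 0], [48, -5, 0], 1], [[0, 0, 0], [48, -5, 0], 1], [[0, 0, 0], [48, -5, 0], 1], [[0, 0, 0], [48, -5, 0], 1], [[0, 0, 0], [48, -5, 0], 1], [[0, 0, 0], [48, -5, 0], 1], [[0, 0, 0], [48, -5, 0], 1], [[0, 0, 0], [48, -5, 0], 1], [[0, 0, 0], [48, -5, 0], 1], [[0, 0, 0], [0, 0, 30], 1], [[0, 0, 0], [0, 0, 30], 1], [[0, 0, 0], [0, 0, 0], 1]]'

```text
t: 10.15
position: [0.5032, 0.3051, 0.1797]
tool_rot: [-2.134, -2.305, 0.01]
ft_force: [-0.5, -0.6, -0.4]
width: 0.0853
```

```bash
python3 - <<'E'
from h import *
from fit import door
W=cap('wrist');T=cap('top')
np.save('W.npy',W,allow_pickle=True)
s=status.get_state();print(s['position'],s['tool_rot'],s['t'])
g=[atz(W,q,.025) for q in [d['pixel'] for d in cams.spot_in({k:v for k,v in W.items() if k!='_w'},'handle_grip')]];print(np.round(g,3))
p=np.load('p.npy')
for a in(0,.04,.1):
  p[3]=a;print(a,[((proj(T,door(p,.18,y,.014))-[290,110])*2).round() for y in(-.14,.14)])
a=cv2.resize(W['image'][60:360,130:430],(600,600),interpolation=cv2.INTER_CUBIC);cv2.imwrite('pics/w1.png',a)
b=cv2.resize(T['image'][110:320,290:515],None,fx=2,fy=2,interpolation=cv2.INTER_CUBIC);cv2.imwrite('pics/shut.png',b)
c=np.zeros((600,800,3),np.uint8);a=cv2.resize(a,(480,480));c[:480,:480]=a;b2=cv2.resize(T['image'][110:270,295:435],(320,366));c[:366,480:800]=b2
cv2.imwrite('pics/both.png',c)
E
```

```text
[0.50612003 0.30592711 0.18478014] [2.13568527 2.30346943 0.00236413] 10.35
[[0.492 0.408 0.025]
 [0.506 0.289 0.025]
 [0.389 0.344 0.025]]
0 [array([102., 261.]), array([245.,  82.])]
0.04 [array([ 97., 257.]), array([240.,  78.])]
0.1 [array([ 89., 251.]), array([232.,  73.])]
```

View pics/both.png

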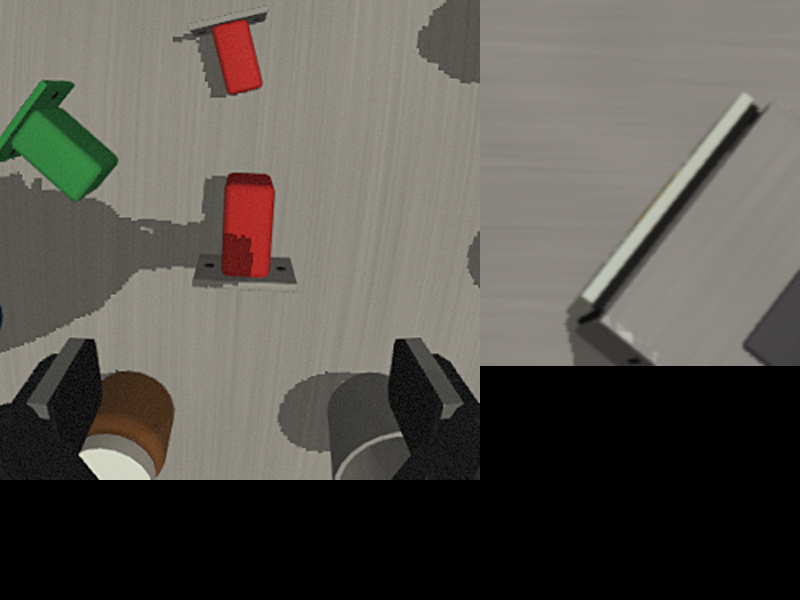

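The wrist view (crop, ×1.6) shows the large red handle: block top at about (228,184), (272,187), (270,277), (222,275), plate top edge from (193,286) to (297,291). The top view shows the door shut against the seal, matching an angle of about 0.02.

```bash
python3 - <<'E'
from h import *
W=np.load('W.npy',allow_pickle=True).item()
f=lambda x,y:(130+x/1.6,60+y/1.6)
P=[atz(W,f(*q),.046)[:2] for q in((228,184),(272,187),(270,277),(222,275))]+[atz(W,f(*q),.05)[:2] for q in((193,287),(297,291))]
P=np.array(P);print(P.round(4))
print('width',np.linalg.norm(P[0]-P[1]),np.linalg.norm(P[4]-P[5]))
from scipy.optimize import least_squares
# model: handle grip at (x,y), heading a ; block x from -? : face at +38; plate 33..38; block tip: 38-5-55=-22
L=np.array([(-22,-14),(-22,14),(33,14),(33,-14),(38,-30),(38,30)])/1e3
def m(p,s):
    c,n=np.cos(p[2]),np.sin(p[2]);return p[:2]+(L*[1,s])@np.array([[c,n],[-n,c]])
for s in(1,-1):
    r=least_squares(lambda p:(m(p,s)-P).ravel(),[.505,.3,np.radians(-87)]);print(s,r.x,np.degrees(r.x[2]),(r.fun.reshape(-1,2)*1e3).round(1).tolist())
E
python3 go.py .505 .305 .11 94
```

```text
[[0.4941 0.3312]
 [0.5181 0.3313]
 [0.5216 0.2793]
 [0.4941 0.2785]
 [0.4782 0.2714]
 [0.5375 0.2734]]
width 0.024008250833352455 0.05936475484773849
1 [ 0.50674319  0.31050385 -1.53970763] -88.21874883448535 [[-2.0, 0.9], [2.0, 1.6], [0.2, -1.4], [-0.4, -1.4], [-0.2, 0.2], [0.4, 0.1]]
-1 [ 0.50667878  0.31050172 -1.53576203] -87.99268280252682 [[25.8, 1.8], [-26.1, 0.7], [-27.8, -2.3], [27.7, -0.5], [59.8, 2.2], [-59.5, -1.9]]
t 10.4 pos [0.5061 0.306  0.1849] F [-0.8 -0.4  0.4] w 0.0860
tool shift now [-1.  -1.3 74.9]
turn(tool rotvec deg) [ 0.1 -0.1  0.3] then shift [-0.9 -1.2 74.9]
```

>>> drive_tool --motion '[[[0, 0, 2.4], [0, 0, 0], 1], [[0, 0, 0], [4.5, 1, 40], 1], [[0, 0, 0], [0, 0, 40], 1], [[0, 0, 0], [0, 0, 40], 1], [[0, 0, 0], [0, 0, 30], 1], [[0, 0, 0], [0, 0, 20], 1], [[0, 0, 0], [0, 0, 7], 1], [[0, 0, 0], [0, 0, 0], 1], [[0, 0, 0], [0, 0, 0], 1]]'

```text
t: 11.3
position: [0.507, 0.3108, 0.0078]
tool_rot: [2.183, 2.259, 0.003]
ft_force: [-0.9, 0.4, 0.7]
width: 0.0853
```

>>> drive_tool --motion '[[[0, 0, 0], [0, 0, 0], -1], [[0, 0, 0], [0, 0, 0], -1], [[0, 0, 0], [0, 0, 0], -1], [[0, 0, 0], [0, 0, 0], -1], [[0, 0, 0], [0, 0, 0], -1], [[0, 0, 0], [0, 0, 0], -1], [[0, 0, 0], [0, 0, 0], -1], [[0, 0, 0], [0, 0, 0], -1]]' --newtons 60

```text
t: 12.1
position: [0.5063, 0.3106, 0.0068]
tool_rot: [-2.183, -2.259, -0.001]
ft_force: [-1.7, -0.3, 7.5]
width: 0.0271
```

>>> drive_tool --motion '[[[0, 0, 0], [0, 0, -20], -1], [[0, 0, 0], [0, 0, -40], -1], [[0, 0, 0], [0, 0, -45], -1], [[0, 0, 0], [0, 0, -45], -1], [[0, 0, 0], [0, 0, -45], -1], [[0, 0, 0], [0, 0, -45], -1], [[0, 0, 7.9], [0, 0, 0], -1], [[0, 0, 7.9], [0, 0, 0], -1], [[0, 0, 7.9], [0, 0, 0], -1], [[0, 0, 7.9], [0, 0, 0], -1], [[0, 0, 7.9], [0, 0, 0], -1], [[0, 0, 0], [0, 0, 0], -1]]'

```text
t: 13.3
position: [0.5059, 0.3103, 0.2461]
tool_rot: [2.82, 1.385, -0.001]
ft_force: [0.1, -0.0, -1.9]
width: 0.0272
```

>>> drive_tool --motion '[[[0, 0, 0], [-28, 29, 0], -1], [[0, 0, 0], [-32, 33, 0], -1], [[0, 0, 0], [-32, 33, 0], -1], [[0, 0, 0], [-32, 33, 0], -1], [[0, 0, 0], [-32, 33, 0], -1], [[0, 0, 0], [-32, 33, 0], -1], [[0, 0, 0], [-32, 33, 0], -1], [[0, 0, 0], [-32, 33, 0], -1], [[0, 0, 0], [-32, 33, 0], -1], [[0, 0, 0], [-31, 30, 0], -1], [[0, 0, 0], [0, 0, 0], -1]]'

```text
t: 14.4
position: [0.5697, -0.1429, 0.2466]
tool_rot: [2.818, 1.384, -0.001]
ft_force: [1.1, 0.5, -2.1]
width: 0.0273
```

```bash
python3 go.py .5676 -.1374 .1468 52.12
```

```text
t 14.4 pos [ 0.5697 -0.1429  0.2466] F [ 1.1  0.5 -2.1] w 0.0273
tool shift now [ 3.3 -5.2 99.8]
turn(tool rotvec deg) [0.1 0.1 0.2] then shift [ 3.1 -5.  99.8]
```

>>> drive_tool --motion '[[[0, 0, 0], [8, -5, 0], -1], [[0, 0, 0], [0, 0, 30], -1], [[0, 0, 0], [0, 0, 40], -1], [[0, 0, 0], [0, 0, 25], -1], [[0, 0, 0], [0, 0, 5], -1], [[0, 0, 0], [0, 0, 0], -1], [[0, 0, 0], [0, 0, 0], -1]]'

```text
t: 15.1
position: [0.5721, -0.1264, 0.1477]
tool_rot: [2.816, 1.391, 0.002]
ft_force: [0.3, -0.2, -1.3]
width: 0.0276
```

```bash
python3 - <<'E'
from h import *
from go import plan
from fit import door
W=cap('wrist');S=cap('side');plan([.5676,-.1374,.1468],52.12)
np.save('W.npy',W,allow_pickle=True);np.save('S.npy',S,allow_pickle=True)
s=status.get_state();M=rot(s['tool_rot'])
p=np.load('p.npy')
for a in(0,.02):
  p[3]=a
  for n,c in(('W',W),('S',S)):
    print(n,a,'patch corners',[proj(c,door(p,.135+u,y,.014)).round(1).tolist() for u,y in((.024,-.03),(.024,.03),(-.024,.03),(-.024,-.03))])
for n,c in(('W',W),('S',S)):
  print(n,'plate outer corners',[proj(c,s['position']+M@np.array([-.038,y,z])).round(1).tolist() for z,y in((-.0432,-.03),(-.0432,.03),(.0068,.03),(.0068,-.03))])
  print(n,[(np.round(d['pixel']).tolist(),round(d['confidence'],2)) for d in cams.spot_in({k:v for k,v in c.items() if k!='_w'},'door_mount')][:2])
a=cv2.resize(W['image'][170:420,160:410],(500,500),interpolation=cv2.INTER_CUBIC)
b=cv2.resize(S['image'][120:220,180:260],(300,375),interpolation=cv2.INTER_CUBIC)
c=np.zeros((500,800,3),np.uint8);c[:,:500]=a;c[:375,500:]=b;cv2.imwrite('pics/pre2.png',c)
E
```

```text
t 15.3 pos [ 0.5719 -0.1267  0.1474] F [-0.   0.2 -1.4] w 0.0270
tool shift now [-11.1   3.1   0.6]
turn(tool rotvec deg) [ 0.1 -0.1  0.4] then shift [-11.1   3.2   0.6]
W 0 patch corners [[234.9, 457.9], [340.7, 457.3], [331.6, 399.0], [242.2, 399.2]]
S 0 patch corners [[229.0, 143.9], [207.0, 144.4], [208.5, 159.1], [230.1, 158.6]]
W 0.02 patch corners [[234.4, 454.8], [341.3, 454.2], [331.8, 396.6], [242.0, 396.8]]
S 0.02 patch corners [[229.0, 144.7], [206.9, 145.1], [208.5, 159.6], [230.1, 159.2]]
W plate outer corners [[216.1, 393.8], [350.8, 393.6], [335.9, 329.2], [230.4, 329.3]]
W [([192.0, 383.0], 0.78)]
S plate outer corners [[229.2, 155.6], [206.3, 156.1], [208.0, 171.7], [230.3, 171.2]]
S [([230.0, 164.0], 0.68)]
```

View pics/pre2.png

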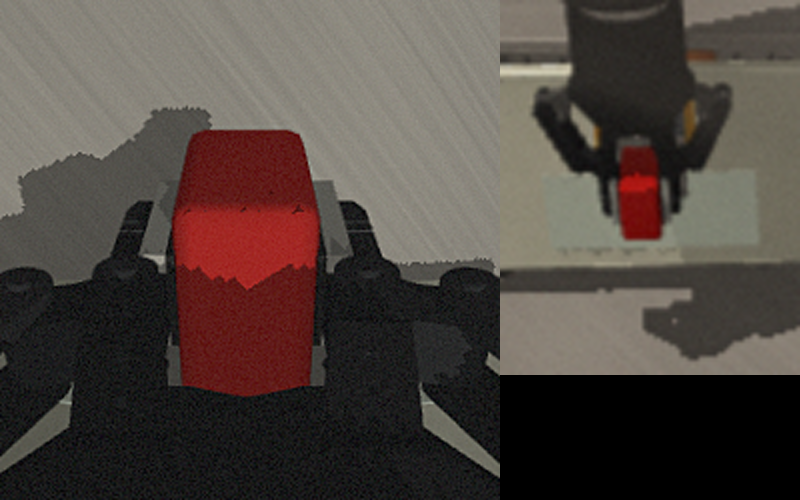

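The side crop shows the yellow border either side of the handle (crop x about 595 and 694), roughly centred on it, with the door shut. The wrist view shows the handle upright in the jaws. I'll measure the lateral alignment by colour.

```bash
python3 - <<'E'
from h import *
from fit import door
S=np.load('S.npy',allow_pickle=True).item();p=np.load('p.npy');p[3]=.02
im=S['image'].astype(int)[135:175,195:245];b,g,r=im[...,0],im[...,1],im[...,2]
ye=(r-b>35)&(g-b>18);re=(r-g>60)
for y in range(0,40,2):print(y+135,'yel',(np.where(ye[y])[0]+195).tolist(),'red',(np.where(re[y])[0][[0,-1]]+195).tolist() if re[y].any() else '')
for z in(.024,.0,-.024):print('pred mount row',proj(S,door(p,.135+z,0,.014)).round(1),[proj(S,door(p,.135+z,y,.014)).round(1).tolist() for y in(-.03,.03)])
s=status.get_state();M=rot(s['tool_rot'])
for x,z in((.022,-.0392),(.022,0)):print('pred red tip edge',[proj(S,s['position']+M@np.array([x,y,z])).round(1).tolist() for y in(-.014,.014)])
E
```

```text
135 yel [230, 231, 232] red 
137 yel [] red 
139 yel [] red 
141 yel [] red 
143 yel [] red 
145 yel [] red 
147 yel [230, 231] red 
149 yel [229, 230, 231] red 
151 yel [229, 230, 231] red 
153 yel [229, 230, 231] red 
155 yel [205, 206, 229, 230] red 
157 yel [205, 206] red 
159 yel [] red 
161 yel [] red [214, 220]
163 yel [] red [213, 220]
165 yel [] red [213, 220]
167 yel [] red [212, 221]
169 yel [] red [212, 221]
171 yel [] red [212, 221]
173 yel [] red [212, 221]
pred mount row [218.  144.9] [[229.0, 144.7], [206.9, 145.1]]
pred mount row [218.6 152.2] [[229.5, 152.0], [207.7, 152.4]]
pred mount row [219.3 159.4] [[230.1, 159.2], [208.5, 159.6]]
pred red tip edge [[222.3, 170.0], [211.3, 170.3]]
pred red tip edge [[223.4, 182.5], [212.5, 182.7]]
```

>>> drive_tool --motion '[[[0, 0, 0.4], [0, 4.5, 0.5], -1], [[0, 0, 0], [-15, 0, 0], -1], [[0, 0, 0], [-15, 0, 0], -1], [[0, 0, 0], [-10, 0, 0], -1], [[0, 0, 0], [-5, 0, 0], -1], [[0, 0, 0], [-3, 0, 0], -1], [[0, 0, 0], [-2, 0, 0], -1], [[0, 0, 0], [-2, 0, 0], -1], [[0, 0, 0], [0, 0, 0], -1], [[0, 0, 0], [0, 0, 0], -1]]' --newtons 80

```text
t: 16.5
position: [0.5431, -0.1703, 0.1458]
tool_rot: [-2.823, -1.379, 0.0]
ft_force: [0.6, -0.3, -1.7]
width: 0.0276
```

```bash
python3 go.py .537 -.1768 .1468 52.12
```

```text
t 16.5 pos [ 0.5431 -0.1703  0.1458] F [ 0.6 -0.3 -1.7] w 0.0276
tool shift now [-8.9 -0.8 -1. ]
turn(tool rotvec deg) [-0.  0. -0.] then shift [-8.9 -0.8 -1. ]
```

>>> drive_tool --motion '[[[0, 0, 0], [-1.5, 0.5, -1], -1], [[0, 0, 0], [-1.5, 0, 0], -1], [[0, 0, 0], [-1.5, 0, 0], -1], [[0, 0, 0], [-1.5, 0, 0], -1], [[0, 0, 0], [-1.5, 0, 0], -1], [[0, 0, 0], [0, 0, 0], -1]]'

```text
t: 17.1
position: [0.5393, -0.1762, 0.1471]
tool_rot: [-2.822, -1.38, -0.002]
ft_force: [3.9, 4.4, 1.0]
width: 0.0271
```

>>> drive_tool --motion '[[[0, 0, 0], [-1, 0, 0], -1], [[0, 0, 0], [-1, 0, 0], -1], [[0, 0, 0], [0, 0, 0], -1], [[0, 0, 0], [0, 0, 0], -1], [[0, 0, 0], [0, 0, 0], -1]]'

```text
t: 17.6
position: [0.5384, -0.1774, 0.1472]
tool_rot: [-2.822, -1.381, -0.003]
ft_force: [4.1, 7.0, 2.8]
width: 0.0272
```

```bash
python3 - <<'E'
from h import *
from go import plan
from fit import door
d=np.array([.614,.7893,0])
for i in range(3):
    S=cap('side');s=status.get_state();print(s['ft_force'].round(1),(s['ft_force']@d).round(2))
plan([.537,-.1768,.1468],52.12)
p=np.load('p.npy');p[3]=0.0
im=S['image'].astype(int);b,g,r=im[...,0],im[...,1],im[...,2]
ye=(r-b>35)&(g-b>18);re=(r-g>60)
for y in range(140,172,2):print(y,'yel',[x for x in np.where(ye[y])[0] if 195<x<245],'red',[x for x in np.where(re[y])[0] if 205<x<230][::20])
M=rot(s['tool_rot'])
print('blk top/bot',[proj(S,s['position']+M@np.array([.022,y,z])).round(1).tolist() for z in(-.0392,.0068) for y in(-.014,.014)])
print('patch',[proj(S,door(p,.135+u,y,.014)).round(1).tolist() for u,y in((.024,-.03),(.024,.03),(-.024,.03),(-.024,-.03))])
T=cap('top')
a=cv2.resize(S['image'][115:195,175:260],(510,480),interpolation=cv2.INTER_CUBIC);cv2.imwrite('pics/hold.png',a)
E
```

```text
[4.  6.3 2.3] 7.44
[4.9 6.6 2.1] 8.21
[4.2 7.7 1.7] 8.63
t 17.9 pos [ 0.5384 -0.1774  0.1472] F [4.2 7.7 1.7] w 0.0271
tool shift now [-0.4 -1.5  0.4]
turn(tool rotvec deg) [ 0.  -0.1  0. ] then shift [-0.4 -1.5  0.4]
140 yel [] red []
142 yel [np.int64(204), np.int64(205), np.int64(226), np.int64(227), np.int64(228), np.int64(229), np.int64(230)] red []
144 yel [np.int64(204), np.int64(205), np.int64(206), np.int64(228), np.int64(229)] red []
146 yel [np.int64(204), np.int64(205), np.int64(206)] red []
148 yel [] red []
150 yel [] red []
152 yel [] red []
154 yel [np.int64(230), np.int64(231)] red [np.int64(213)]
156 yel [np.int64(205), np.int64(206), np.int64(230), np.int64(231), np.int64(232)] red [np.int64(211)]
158 yel [np.int64(205), np.int64(206), np.int64(230), np.int64(231), np.int64(232)] red [np.int64(211)]
160 yel [np.int64(206), np.int64(228), np.int64(229), np.int64(230), np.int64(231), np.int64(232)] red [np.int64(212)]
162 yel [] red [np.int64(212)]
164 yel [] red [np.int64(212)]
166 yel [] red [np.int64(212)]
168 yel [] red [np.int64(212)]
170 yel [] red [np.int64(213)]
blk top/bot [[221.5, 156.9], [210.9, 157.1], [222.7, 171.3], [212.3, 171.5]]
patch [[229.0, 143.9], [207.0, 144.4], [208.5, 159.1], [230.1, 158.6]]
```

View pics/hold.png

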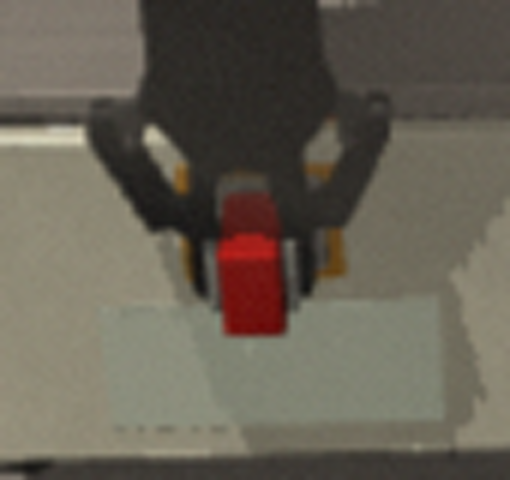

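>>> drive_tool --motion '[[[0, 0, 0], [-0.8, 0, 0], -1], [[0, 0, 0], [0, 0, 0], -1], [[0, 0, 0], [0, 0, 0], -1], [[0, 0, 0], [0, 0, 0], -1], [[0, 0, 0], [0, 0, 0], -1], [[0, 0, 0], [0, 0, 0], -1], [[0, 0, 0], [0, 0, 0], -1], [[0, 0, 0], [0, 0, 0], -1], [[0, 0, 0], [0, 0, 0], -1], [[0, 0, 0], [0, 0, 0], -1]]'

```text
t: 18.9
position: [0.5382, -0.1777, 0.1473]
tool_rot: [-2.822, -1.381, -0.003]
ft_force: [4.6, 8.5, 2.5]
width: 0.0274
```

```bash
python3 - <<'E'
from h import *
d=np.array([.614,.7893,0]);f=[]
for i in range(10):
    cap('side');s=status.get_state();f.append(s['ft_force'])
f=np.array(f);print(f.mean(0),(f@d).round(1),(f@d).mean(),s['t'],s['position'],s['ft_torque'])
E
```

```text
[5.38741435 8.74348515 2.38516644] [10.1 10.4 10.2 10.3 10.4  9.9 10.1 10.6  9.  11. ] 10.209105243386352 19.4 [ 0.53816686 -0.17769164  0.1472354 ] [ 1.64896429 -1.07735143  0.20203693]
```

>>> drive_tool --motion '[[[0, 0, 0], [0, 0, 0], -1], [[0, 0, 0], [0, 0, 0], -1], [[0, 0, 0], [0, 0, 0], -1], [[0, 0, 0], [0, 0, 0], -1], [[0, 0, 0], [0, 0, 0], -1], [[0, 0, 0], [0, 0, 0], -1], [[0, 0, 0], [0, 0, 0], -1], [[0, 0, 0], [0, 0, 0], -1], [[0, 0, 0], [0, 0, 0], -1], [[0, 0, 0], [0, 0, 0], -1], [[0, 0, 0], [0, 0, 0], -1], [[0, 0, 0], [0, 0, 0], -1]]'

```text
t: 20.6
position: [0.5382, -0.1777, 0.1472]
tool_rot: [-2.821, -1.381, -0.003]
ft_force: [5.5, 9.1, 1.6]
width: 0.0268
```

>>> drive_tool --motion '[[[0, 0, 0], [0, 0, 0], -1], [[0, 0, 0], [0, 0, 0], -1], [[0, 0, 0], [0, 0, 0], -1], [[0, 0, 0], [0, 0, 0], -1], [[0, 0, 0], [0, 0, 0], -1], [[0, 0, 0], [0, 0, 0], -1], [[0, 0, 0], [0, 0, 0], -1], [[0, 0, 0], [0, 0, 0], -1], [[0, 0, 0], [0, 0, 0], -1], [[0, 0, 0], [0, 0, 0], -1], [[0, 0, 0], [0, 0, 0], -1], [[0, 0, 0], [0, 0, 0], -1]]'

```text
t: 21.8
position: [0.5382, -0.1777, 0.1472]
tool_rot: [-2.821, -1.381, -0.003]
ft_force: [4.8, 9.4, 2.2]
width: 0.0271
```

>>> drive_tool --motion '[[[0, 0, 0], [0, 0, 0], -1], [[0, 0, 0], [0, 0, 0], -1], [[0, 0, 0], [0, 0, 0], -1], [[0, 0, 0], [0, 0, 0], -1], [[0, 0, 0], [0, 0, 0], -1], [[0, 0, 0], [0, 0, 0], -1], [[0, 0, 0], [0, 0, 0], -1], [[0, 0, 0], [0, 0, 0], -1], [[0, 0, 0], [0, 0, 0], -1], [[0, 0, 0], [0, 0, 0], -1], [[0, 0, 0], [0, 0, 0], -1], [[0, 0, 0], [0, 0, 0], -1]]'

```text
t: 23.0
position: [0.5382, -0.1777, 0.1472]
tool_rot: [-2.821, -1.381, -0.003]
ft_force: [5.0, 8.6, 2.2]
width: 0.0273
```

```bash
python3 - <<'E'
from h import *
from plant import job_done
T=cap('top');a=cv2.imread('pics/top0.png')
for n,t,px in(('pot','pot',(228,164)),('jar','jar',(229,231)),('shaker','shaker',(206,279)),('cutter','cutter',(190,140)),('bottle','bottle',(125,138))):
    x,y=px;print(n,np.abs(T['image'][y-8:y+8,x-8:x+8].astype(int)-a[y-8:y+8,x-8:x+8]).mean().round(1))
s=status.get_state();f=s['ft_force']@[.614,.7893,0];print(s['t'],s['ft_force'],f,s['width'],s['position'])
if 7<f<14: print(job_done())
E
```

```text
pot 5.6
jar 9.2
shaker 8.0
cutter 6.9
bottle 7.0
23.05 [5.2876275  8.93835248 3.39811331] 10.301644896207009 0.027101155747972765 [ 0.53817955 -0.17767175  0.14724219]
the job is handed in; nothing more can be done
None
```

I pushed the door shut with the closed fingers, then picked up the larger red handle. I pressed its back plate upright onto the bordered patch and handed in still gripping and pressing, at 23 s of the 64 s allowed.

- **Force:** the push was steady at about 10.2 N for over 4 seconds (readings 9.0–11.0 N). It was 10.3 N at hand-in, and I saw nothing above about 12 N at any point.
- **Door:** the final tool position puts the door angle at about 0.0.
- **Plate on the patch:** it looked aligned to within about 2 mm in the side view. The fingers hid most of the plate's edges, so this comes partly from the arm's position rather than direct sight.
- **Sideways load:** the wrist also read 3–5 N upward while pressing, compared with before contact. I left this, and the handle did not slip in the grip.
- **Other items:** before-and-after top pictures showed no obvious change at the pot, jar, shaker, cutter or bottle. I did not check the brush or the other two handles, but the arm never went near them low down.

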